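# Gauge a scalpel handle in the bench micrometer

## Robot

A 6-joint arm with a two-finger parallel gripper is mounted at the origin on the work surface. World frame = base frame: x ahead of the robot, y to its left, z up, the work surface at z = 0. Lengths are in mm, angles in rad, forces in N, time in s.
With the tool pointing down it reaches from about 300 to 775 mm from the base axis. Payload 14.6 kg.
Tool frame: the origin (TCP) lies on the front face of the gripper's body, between the roots of the fingers; the fingertips stand 97 mm ahead of it and the grasp point (between the pads) lies 78 mm ahead of it; z points along the fingers, y is the direction in which the jaws open and shut (so a half turn about z gives the same grasp; the last joint's range is limited). The gripper opens to 94 mm and grips with 3 to 60 N. Pads are 16 mm wide; open, the fingers measure 119 mm over their backs; the gripper's body (75 mm by 177 mm) begins 78 mm behind the grasp point.
Start: joints at [1.043, 0.3, 1.521, -0, 1.321, -0.067], TCP at [244.562, 492.625, 302.646] pointing down, gripper open.
Joint ranges: [-3.03, 3.03], [-0.79, 2.21], [0.23, 2.52], [-1.04, 4.18], [0, 3.07], [-2.55, 2.55]. Speed limits (rad/s): [2.22, 2.22, 2.57, 3.14, 3.14, 3.14].

## Interface

Orientations are given as [roll, pitch, yaw] about the fixed x, y, z axes, in that order (R = Rz(yaw) Ry(pitch) Rx(roll)).
In Python, from cell import manip, eyes, finder gives the robot as it stands.
- The arm moves only by the tool drive_tool, never from a script. Its argument "rows" is a list of rows, each an object with "offset": the shift along the tool's x, y, z in mm, a list of three; "spin": the turn about the tool's z in degrees; "jaw": the finger opening in mm, from 0 to 94. In form: [{"offset": [dx, dy, dz], "spin": spin, "jaw": jaw}, ...]. A call has 1 to 20 rows; each row shifts and turns the commanded pose from where the row before left it, along the tool's axes as they then stand; what a row does not reach is not made up. A row lasts 1/10 s, in which the tool goes at most 50 mm and 8.59 degrees, less where a joint would pass 70% of its speed; a pose out of reach is approached as far as the arm can. A call is refused whole if a number of a shift passes 50 or a number of a turn 8.59, either way. A call with a gripper value outside its range is refused whole. The fingers move at their own pace and stop on an object; "force" is the grip in N (left out, the last holds). Time passes only in rows, so rows that do not move let the fingers close. It gives the time, the measured TCP pose, the force and the opening at its end, in the units of the state.
- manip.read_state(): the state, without advancing time (a new reading comes with each control period).
- eyes.camera(name): name is "scene" or "top" or "wrist"; returns a dict with "color" (384x512x3 uint8, blue, green, red), "depth" (384x512 float32, mm along the optical axis (not along the pixel's ray), 0 where there is no reading), "vfov" (degrees; the focal length in pixels is half the picture's height over the tangent of half this angle, whatever the lens; pixels are square), "cx", "cy" (the principal point, pixels), "rvec" (rotation vector, rad) and "tvec" (3), from world to camera coordinates, as OpenCV has them. Camera axes: x right, y down, z forward; pixel columns grow to the right and rows downward; lengths in mm; the calibration is good to about 2 mm. The wrist camera is an equidistant fisheye: a pixel r from the principal point sees the ray r / f radians off the axis. A picture is of the moment at which its call begins.
- manip.sign_off(): hands the job in, once; it reports no verdict.
Trained networks look in the newest picture that a camera, given by its name, has taken for a name from the list of things; names that differ only in an ending like _2 or _b are one class to them, and where a whole thing is asked for, a point or a joint stands for the part that bears it (a point fixed in the world has none). Each returns a list of dicts, best first, with "p" (0 to 1); they miss things now and then, are a little off and sometimes report something else, mostly with a low value. They report only what shows in the picture. A call takes as long as a camera call. They do not tell look-alikes from the thing itself.
- finder.find_in(camera, target): "uv" ([column, row] in pixels, amid what is visible of it).
The state is a dict: "clock": time; "joints": joint angles; "qd": joint speeds; "effort": joint torques, N m; "eef_pos": TCP position; "eef_rot": TCP orientation; "wrist_force": force on the tool from outside, world axes, zero at the start; "moment": the same for the moment, N m; "finger_gap": finger opening in mm.
Only numpy, scipy, OpenCV 4.12 (cv2) and the standard library are available. Lean on these libraries where they do the work, as an engineer would, in place of code of your own. Each camera call takes 0.05 s, during which the arm holds its last target. There are 200 camera calls.

## Task

Measure the thickness of the scalpel handle in the bench micrometer: lay it flat on the measuring table under the spindle, butt end first and pushed gently home against the middle of the back stop, square to it. Then close the micrometer by its ratchet knob (clockwise from above), following the knob down as it screws in, until the ratchet slips two or three clicks (some 30 degrees) on the clamped handle; never force the spindle onto it. Leave the handle clamped for the reading, let go, and leave the other things on the bench where they are.

Things in the scene. Friction and masses are not known exactly. Their poses are not given: they have to be found in the camera images.
- handle: Loose flat stainless scalpel handle, about 50 g, 156 mm long. Shank: bar 122 mm long, 13 wide, 5 thick; the nose (last 34 mm) is narrower. Origin: middle of the butt end's lower edge (underside). x points from nose to butt (it extends from x = 0 to -156 mm), z up. Starts lying on the two ridges of the instrument rest, underside 25 mm above the work surface, butt away from the robot.
- handle_butt (a point): Centre of the handle's butt end face (2.5 mm above its underside).
- handle_grip (a point): Good place to pinch the handle across its 13 mm width: on the shank, 112 mm from the butt, half way up its thickness. On the rest it overhangs the nearer ridge by about 24 mm with only the work surface below; home in the micrometer it overhangs the measuring table's front edge by 27 mm.
- rest: Fixed steel instrument rest, plate 71 x 64 mm with two cross ridges 25 mm high, 6 mm thick, at x = +40 and -17 mm; end lugs 6 mm higher leave a 36 mm wide notch for the handle. Origin on the work surface, x as the handle's (butt way).
- stand: Fixed bench micrometer: grey base 140 x 100 mm (x -45 to +95), flat steel measuring table 45 mm above the work surface, column at x = +72 with an arm that carries the vertical micrometer head. Origin on the work surface on the spindle axis; x from the open front to the column. Arm's underside at 87 mm; readout box out to x = -25 at 110 to 130 mm; only thimble and knob rise above 130 mm.
- measuring_point (a point): Where the spindle axis meets the measuring table (45 mm above the work surface).
- stop: The fixed back stop. Origin: middle of the back stop's front face (upright face 34 mm wide, 12 mm high, 40 mm behind the spindle axis), 2.5 mm above the measuring table: the middle of the handle's butt end comes here, and the handle's x along the stand's x.
- spindle: Non-rotating spindle, 8 mm diameter; origin at the centre of its flat tip, which starts 8 to 11 mm above the measuring table. Spindle, thimble and ratchet knob go down together, 10 mm per turn of the thimble (1.59 mm per rad). The screw holds still on its own.
- thimble (a joint): Angle of the thimble (24 mm diameter, 30 mm high) in rad; grows as it turns clockwise seen from above, which lowers the spindle; 0 = tip 12 mm above the measuring table. It takes 0.03 N m to turn.
- ratchet (a joint): Angle in rad by which the ratchet knob has slipped clockwise on the thimble; 0 at the start. Below 0.05 N m the knob drives the thimble, then it slips, leaving the spindle pressing with about 12 N on a clamped part. Holding the knob up while turning makes it slip too early; pushing it down adds force on the part. A click is 0.17 rad (a steady drag).
- knob (a point): Centre of the ratchet knob, on its axis: an upright knurled cylinder on top of the thimble, 14 mm diameter, 22 mm high (11 mm above and below this point), with a 4 mm gap between knob and thimble.
- dishes: Bystander: stack of four petri dishes, 94 mm diameter, 60 mm high; origin under its centre.
- jar: Bystander: culture jar with white lid, 72 mm diameter, 103 mm high; origin under its centre.
- wash_bottle: Bystander: white wash bottle with a yellow spout, 68 mm diameter, 192 mm high; origin under its centre.
- forceps: Bystander: steel forceps lying flat, 155 mm long along its x; origin at the middle.
Mind the look-alikes: they are no part of the job. There is more than one size of the handle; the job needs the middle-sized.

How it is judged:
By the outcome, as a careful person would: the job done as asked, in the order asked, and still so for the second after the job is handed in, with the robot touching nothing.
It also fails if it takes over 72 s, if anything falls off the work surface, if the arm or the gripper's body presses on something with over 40 N, if the wrist force passes 120 N, or if a joint passes its speed limit or range.

## Working session

There is one attempt and no reset: what is moved stays moved. The work goes in short steps, Python scripts to look and compute and a tool call to move; the robot and the scene stay as the last step left them, time stands still between calls to the robot, and variables do not carry over. Pictures are saved under pics/ and viewed, about 8 in all and at most 12, crops included, and the job is handed in when it is done.

Besides the shell and the picture viewer there is one more tool, called after "Request:" by a JSON object that holds its "fn" and its "kwargs", one argument or row to a line. drive_tool: Moves the arm, as the interface text tells. Its arguments: {"type":"object","properties":{"rows":{"type":"array","items":{"type":"object","properties":{"offset":{"type":"array","items":{"type":"number"}},"spin":{"type":"number"},"jaw":{"type":"number"}}}},"force":{"type":"number"}},"required":["rows"]}

```bash
ls; mkdir -p pics
cat > h.py <<'E'
import numpy as np, cv2
from cell import manip, eyes, finder
def cam(n):
    c=eyes.camera(n); h=c["color"].shape[0]
    c["f"]=h/2/np.tan(np.radians(c["vfov"])/2); c["R"]=cv2.Rodrigues(np.array(c["rvec"],float))[0]; c["t"]=np.array(c["tvec"],float).ravel(); c["n"]=n
    return c
def ray(c,u,v):
    x=(np.asarray(u,float)-c["cx"])/c["f"]; y=(np.asarray(v,float)-c["cy"])/c["f"]
    if c["n"]=="wrist":
        r=np.hypot(x,y)+1e-12; k=np.tan(r)/r; x=x*k;y=y*k
    return np.stack([x,y,np.ones_like(x)],-1)
def world(c,u,v,d): return (ray(c,u,v)*np.asarray(d)[...,None]-c["t"])@c["R"]
def at_z(c,u,v,z):
    o=-c["R"].T@c["t"]; d=ray(c,u,v)@c["R"]; return o+d*((z-o[2])/d[...,2])[...,None]
def cloud(c):
    vv,uu=np.mgrid[:c["depth"].shape[0],:c["depth"].shape[1]]; return world(c,uu,vv,c["depth"])
def proj(c,P):
    p=c["R"]@np.asarray(P,float)+c["t"]; x,y=p[0]/p[2],p[1]/p[2]
    if c["n"]=="wrist":
        r=np.hypot(p[0],p[1]); th=np.arctan2(r,p[2]); x,y=p[0]/r*th,p[1]/r*th
    return c["f"]*x+c["cx"],c["f"]*y+c["cy"]
E
python3 - <<'E'
from h import *
s=manip.read_state(); print(s)
for n in("scene","top"):
    c=cam(n); cv2.imwrite(f"pics/{n}0.png",c["color"]); print(n,c["vfov"],-c["R"].T@c["t"])
    P=cloud(c)
    for t in("handle","rest","stand","knob","spindle","stop","thimble","dishes","jar","wash_bottle","forceps"):
        for r in finder.find_in(n,t)[:4]:
            u,v=map(int,r["uv"]); print(n,t,round(r["p"],2),u,v,P[min(v,383),min(u,511)].round(0))
E
```

```text
pics
{'clock': 0.0, 'joints': array([ 1.04336524e+00,  3.00470721e-01,  1.52157999e+00,  1.47363529e-05,
        1.32069444e+00, -6.66126831e-02]), 'qd': array([ 0.00065553,  0.00097185,  0.00188719, -0.00019313, -0.00130068,
        0.00089782]), 'effort': array([ 3.82253011e-04, -5.31804121e+01, -3.52742600e+01,  7.09018693e-02,
        2.43693794e-02, -1.24414046e-04]), 'eef_pos': array([244.50606898, 492.49630536, 302.08693449]), 'eef_rot': array([-3.14044366e+00, -9.09561428e-05,  2.68077054e+00]), 'wrist_force': array([-0.24987234, -0.5725872 , -0.50215099]), 'moment': array([-0.07509753, -0.03559439,  0.02955738]), 'finger_gap': 93.91019036907869}
scene 51.98532844638097 [1113.00593087  693.08130039  784.01885893]
scene handle 0.78 290 256 [584. 202.  33.]
scene handle 0.65 335 219 [349. 155.  -0.]
scene handle 0.48 267 309 [722. 272.   6.]
scene handle 0.21 287 264 [588. 197.   2.]
scene rest 0.57 289 262 [578. 195.   1.]
scene rest 0.51 167 152 [ 613. -374.   86.]
scene stand 0.78 216 190 [ 579. -137.   48.]
scene knob 0.26 181 243 [789.   6.  58.]
scene spindle 0.54 181 243
[... 242 characters left out ...]
e forceps 0.49 288 200 [402.   4.   6.]
top 43.96427234006334 [ 288.76585456   -3.67355007 1397.72666842]
top handle 0.75 190 174 [597. 212.   4.]
top handle 0.65 202 259 [344. 165.   9.]
top handle 0.6 170 136 [715. 279.   3.]
top rest 0.95 197 177 [588. 191.   5.]
top stand 0.84 310 179 [ 579. -143.   46.]
top stand 0.49 200 179 [583. 182.   0.]
top spindle 0.65 322 179 [ 549. -160.  190.]
top thimble 0.51 310 181 [ 574. -144.   45.]
top thimble 0.49 322 182 [ 548. -163.  159.]
top dishes 0.77 266 113 [772. -12.  63.]
top jar 0.64 120 157 [620. 397. 104.]
top wash_bottle 0.73 396 175 [ 581. -374.  110.]
top wash_bottle 0.27 256 237 [412.  10.   5.]
top forceps 0.76 255 238 [409.  13.   0.]
```

Run:
```python
import cv2, numpy as np
a=cv2.imread("pics/scene0.png")[100:350,120:400]; b=cv2.imread("pics/top0.png")[90:290,90:420]
a=cv2.resize(a,None,fx=2.0,fy=2.0,interpolation=3)
cv2.imwrite("pics/s1.png",a); cv2.imwrite("pics/t1.png",cv2.resize(b,None,fx=2.4,fy=2.4,interpolation=3))
```

```text
(no output)
```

View pics/s1.png

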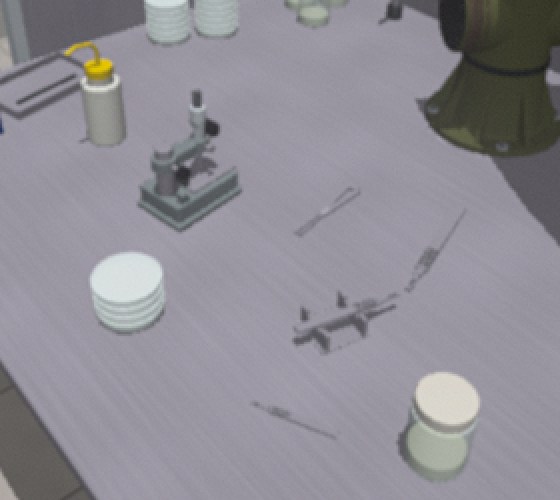

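View pics/t1.png

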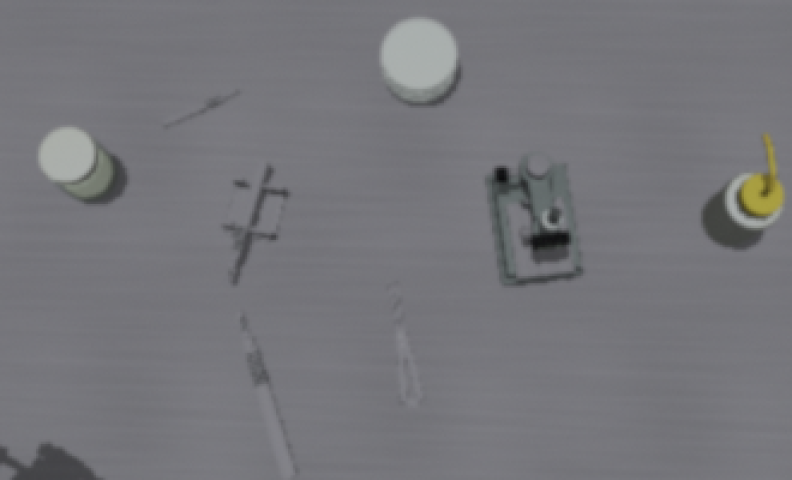

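The scene crop shows three handles: one on the rest (top px ~195,183), a longer one lying on the bench nearer the robot (px ~201,255) and a small one by the jar (px ~173,135). The job's handle is the one on the rest. The stand is at top px ~(312,180), its open front towards the robot. The other things (dishes, jar, wash bottle, forceps) are clear of both.

Run:
```python
from h import *
c=cam("top"); 
g=lambda u,v:(90+u/2.4,90+v/2.4)
for n,a,b,z in(("mid",(269,168),(234,281),28),("long",(241,316),(291,473),3),("small",(165,126),(240,92),3)):
    A,B=[at_z(c,*g(*p),z) for p in(a,b)]; d=A-B; print(n,A.round(1),B.round(1),np.linalg.norm(d).round(1),np.degrees(np.arctan2(d[1],d[0])).round(1))
# base top / stand
P=cloud(c)
m=(P[...,2]>20)&(P[...,2]<230)&(abs(P[...,0]-590)<130)&(abs(P[...,1]+145)<100)
q=P[m]; print(len(q),np.histogram(q[:,2],bins=np.arange(20,231,10)))
r=cv2.minAreaRect(q[q[:,2]<60][:,:2].astype(np.float32)); print(r)
k=q[q[:,2]>150]; print(k.round(0)[:40])
w=cam("wrist"); s=manip.read_state(); cv2.imwrite("pics/w0.png",w["color"])
from scipy.spatial.transform import Rotation as Ro
T=Ro.from_euler("xyz",s["eef_rot"]).as_matrix()
print("wrist cam in tool:",T.T@(-w["R"].T@w["t"]-s["eef_pos"]),"\n",T.T@w["R"].T, w["vfov"],"tool in world\n",T.round(3))
```

```text
mid [634.9 174.7  28. ] [492.8 211.4  28. ] 146.8 -14.5
long [453.2 204.6   3. ] [265.3 135.8   3. ] 200.1 20.1
small [693.8 312.6   3. ] [740.5 219.2   3. ] 104.4 116.6
1501 (array([ 17, 143, 741,  25,   1,   0,   1,  34, 213,  66, 142,  41,   7,
        20,  20,   4,  23,   3,   0,   0,   0]), array([ 20,  30,  40,  50,  60,  70,  80,  90, 100, 110, 120, 130, 140,
       150, 160, 170, 180, 190, 200, 210, 220, 230]))
((573.051025390625, -152.9128875732422), (134.46400451660156, 90.26012420654297), 8.650285720825195)
[[ 557. -155.  189.]
 [ 557. -157.  188.]
 [ 560. -150.  162.]
 [ 561. -153.  158.]
 [ 554. -152.  190.]
 [ 555. -155.  187.]
 [ 555. -157.  188.]
 [ 555. -160.  187.]
 [ 558. -148.  158.]
 [ 558. -150.  158.]
 [ 552. -150.  186.]
 [ 552. -152.  187.]
 [ 552. -155.  186.]
 [ 553. -158.  184.]
 [ 552. -160.  187.]
 [ 553. -163.  185.]
 [ 554. -147.  164.]
 [ 555. -150.  163.]
 [ 549. -150.  187.]
 [ 549. -152.  191.]
 [ 550. -155.  184.]
 [ 550. -157.  186.]
 [ 550. -160.  187.]
 [ 551. -163.  183.]
 [ 552. -145.  163.]
 [ 552. -147.  164.]
 [ 553. -151.  156.]
 [ 549. -151.  176.]
 [ 547. -152.  185.]
 [ 548. -155.  184.]
 [ 546. -157.  190.]
 [ 548. -161.  182.]
 [ 553. -166.  161.]
 [ 549. -144.  165.]
 [ 549. -147.  163.]
 [ 550. -150.  161.]
 [ 548. -152.  170.]
 [ 545. -152.  185.]
 [ 543. -154.  192.]
 [ 544. -157.  189.]]
wrist cam in tool: [ 81.72741291   0.11763578 -81.28752754] 
 [[-7.46747998e-04 -9.59706971e-01 -2.81001731e-01]
 [ 9.99999677e-01 -8.00250483e-04  7.56515245e-05]
 [-2.97475067e-04 -2.81001584e-01  9.59707258e-01]] 65.70646984690485 tool in world
 [[-0.896  0.445 -0.   ]
 [ 0.445  0.896 -0.   ]
 [-0.    -0.    -1.   ]]
```

Candidates by length: rest ≈147+ mm (mid, top px 195,183), long ≈200 mm (201,255), small ≈104 mm (173,135). I choose the one on the rest. Next I move above it for a close crop with the wrist camera.

Request:
{"fn": "drive_tool", "kwargs": {
  "rows": [
    {"offset":[-35,-10.5,6],"spin":0,"jaw":94},
    {"offset":[-35,-10.5,6],"spin":0,"jaw":94},
    {"offset":[-35,-10.5,6],"spin":0,"jaw":94},
    {"offset":[-35,-10.5,6],"spin":0,"jaw":94},
    {"offset":[-35,-10.5,6],"spin":0,"jaw":94},
    {"offset":[-35,-10.5,6],"spin":0,"jaw":94},
    {"offset":[-35,-10.5,6],"spin":0,"jaw":94},
    {"offset":[-35,-10.5,6],"spin":0,"jaw":94},
    {"offset":[-35,-10.5,6],"spin":0,"jaw":94},
    {"offset":[-35,-10.5,6],"spin":0,"jaw":94},
    {"offset":[-35,-10.5,6],"spin":0,"jaw":94},
    {"offset":[-35,-10.5,6],"spin":0,"jaw":94},
    {"offset":[0,0,0],"spin":-6,"jaw":50},
    {"offset":[0,0,0],"spin":-6,"jaw":50},
    {"offset":[0,0,0],"spin":0,"jaw":50},
    {"offset":[0,0,0],"spin":0,"jaw":50},
    {"offset":[0,0,0],"spin":0,"jaw":50}
  ]
}}

```text
clock: 3.0
eef_pos: [564.6, 193.2, 230.8]
eef_rot: [3.141, 0.0, 2.888]
wrist_force: [-0.2, 0.1, 0.3]
finger_gap: 57.5
```

Run:
```python
from h import *
s=manip.read_state(); print(s["eef_pos"],s["eef_rot"],s["joints"])
w=cam("wrist"); np.savez("w1.npz",**{k:v for k,v in w.items()}); 
for t in("handle","rest"): print(t,[(round(r["p"],2),r["uv"]) for r in finder.find_in("wrist",t)])
cv2.imwrite("pics/w1.png",cv2.resize(w["color"],None,fx=1.5,fy=1.5,interpolation=3))
```

```text
[564.63972574 193.19878998 230.75612666] [3.14147076e+00 1.75021902e-04 2.88818133e+00] [ 2.68302803e-01  4.67356025e-01  1.46294054e+00  1.97170762e-05
  1.21108360e+00 -1.04908915e+00]
handle [(0.75, [367.6, 263.1]), (0.73, [263.5, 194.2])]
rest [(0.61, [249.1, 203.3])]
```

View pics/w1.png

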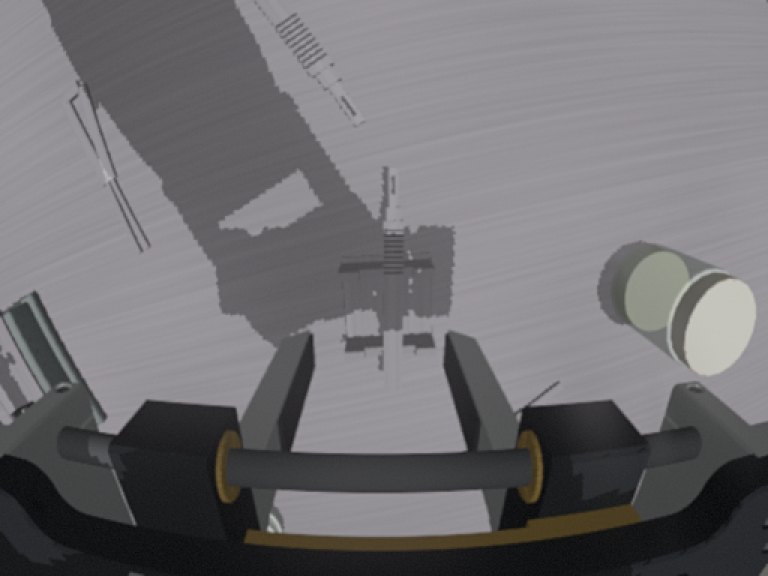

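The close crop shows the handle across the rest's two ridges. The nose is at about (392,168) in the crop (camera px 261,112) and the butt at about (392,388) (261,259). It lies nearly along tool x, and there is a knurled band on its narrow part and shank. The long look-alike is at the crop's upper middle and the small one is hidden by the right finger.

Run:
```python
from h import *
w=cam("wrist"); P=cloud(w); s=manip.read_state()
v,u=np.mgrid[:384,:512]
m=(P[...,2]>26.5)&(P[...,2]<35)&(u>230)&(u<290)&(v>100)&(v<270)
print("n",m.sum(),"zmed",np.median(P[m][:,2]))
A,B=[at_z(w,261.3,q,30.) for q in(112.,258.7)]; print("ends",A,B,np.linalg.norm(A-B))
q=P[m]; 
d=(B-A)[:2]/np.linalg.norm((B-A)[:2])
for _ in range(3):
    c=np.median(q[:,:2],0); n=np.array([-d[1],d[0]]); a=(q[:,:2]-c)@d; o=(q[:,:2]-c)@n
    k=abs(o)<10
    # bin midpoints along length
    pts=[]
    for lo in np.arange(a.min(),a.max(),8):
        b=k&(a>=lo)&(a<lo+8)
        if b.sum()>5: pts.append((lo+4,(o[b].min()+o[b].max())/2,np.ptp(o[b]),q[b,2].mean()))
    pts=np.array(pts); sel=(pts[:,2]>8)&(pts[:,2]<18)
    f=np.polyfit(pts[sel,0],pts[sel,1],1); ang=np.arctan2(d[1],d[0])+np.arctan(f[0]); cc=c+n*f[1]; d=np.array([np.cos(ang),np.sin(ang)])
print(pts.round(1)); a=(q[:,:2]-cc)@d; k=abs((q[:,:2]-cc)@[-d[1],d[0]])<8
print("yaw",np.degrees(ang),"tool yaw",np.degrees(s["eef_rot"][2]),"ext",a[k].min(),a[k].max(),"nose",cc+d*a[k].min(),"butt",cc+d*a[k].max())
# colour based centreline on gray rows
g=cv2.cvtColor(w["color"],cv2.COLOR_BGR2GRAY)
for r in(120,135,150,165,185,200,210,220,235,250,255,260): print(r,g[r,246:280])
```

```text
n 1997 zmed 29.36504509492358
ends [493.47683471 220.28777113  30.        ] [642.45287818 183.10521162  30.        ] 153.5460981602924
[[-75.2  -0.1   4.8  28.2]
 [-67.2  -0.5   5.7  28.4]
 [-59.2  -0.5   5.8  28.3]
 [-51.2  -0.5   7.7  28.4]
 [-43.2  -0.1  12.5  29.3]
 [-35.2  -0.5  11.7  29.3]
 [-27.2  -0.5  11.7  29.4]
 [-19.2  -0.4  11.8  29.4]
 [-11.2  -0.4  11.9  29.4]
 [ -3.2  -0.4  12.   29.2]
 [  4.8  -0.3  12.1  29.4]
 [ 12.8  -0.3  12.2  29.5]
 [ 20.8  -0.2  12.3  29.5]
 [ 28.8  -0.2  12.4  29.3]
 [ 36.8  -0.1  12.5  29.3]
 [ 44.8  -0.1  12.5  29.4]
 [ 52.8  -0.5  11.7  29.2]
 [ 60.8  -0.5  11.8  29.3]
 [ 68.8  -0.4  11.9  29.2]
 [ 76.8  -0.4  11.9  29.2]]
yaw -14.256952324128472 tool yaw 165.5617373719561 ext -79.24828884591645 77.08847743082303 nose [493.71877007 221.19065407] butt [645.24052561 182.68945815]
120 [147 148 147 146 147 148 147 149 149 139 110 101 115 142 156 139 110 131
 153 154 149 148 149 147 147 147 146 146 147 147 147 147 147 148]
135 [147 145 145 145 145 146 145 138 112  97 100 102 110 138 156 157 158 157
 154 151 149 148 147 148 149 149 149 148 148 1
[... 749 characters left out ...]
50 150 149 138 109  99  98 107 118 121 128 144 149 148 141 127
 120 119 129 144 149 150 151 148 148 150 152 151 150 151 151 150]
235 [144 144 144 143 145 144 142 141 130 122 143 148 149 149 149 151 149 149
 146 148 149 149 147 145 145 145 146 147 147 138 122 128 144 148]
250 [150 151 150 149 150 149 150 150 149 150 148 148 148 149 150 149 151 150
 148 147 149 150 151 152 151 152 151 153 152 152 152 153 152 153]
255 [150 151 153 153 152 152 154 152 153 151 148 146 148 149 150 151 152 150
 147 148 150 151 149 148 148 147 148 147 147 148 149 147 148 148]
260 [148 148 148 148 147 148 148 149 148 149 149 146 149 149 150 150 151 150
 149 151 151 151 152 151 151 150 150 150 149 149 149 149 147 148]
```

Request:
{"fn": "drive_tool", "kwargs": {
  "rows": [
    {"offset":[15.7,4.8,0],"spin":0,"jaw":40},
    {"offset":[15.7,4.8,0],"spin":0,"jaw":40},
    {"offset":[0,0,25],"spin":0,"jaw":40},
    {"offset":[0,0,25],"spin":0,"jaw":40},
    {"offset":[0,0,25],"spin":0,"jaw":40},
    {"offset":[0,0,25],"spin":0,"jaw":40},
    {"offset":[0,0,15],"spin":0,"jaw":40},
    {"offset":[0,0,10],"spin":0,"jaw":40},
    {"offset":[0,0,0],"spin":0,"jaw":40},
    {"offset":[0,0,0],"spin":0,"jaw":30},
    {"offset":[0,0,0],"spin":0,"jaw":24}
  ],
  "force": 25
}}

```text
clock: 4.3
eef_pos: [537.1, 210.3, 106.8]
eef_rot: [3.141, 0.001, 2.89]
wrist_force: [0.8, -0.1, 0.3]
finger_gap: 27.3
```

Request:
{"fn": "drive_tool", "kwargs": {
  "rows": [
    {"offset":[0,0,0],"spin":0,"jaw":18},
    {"offset":[0,0,0],"spin":0,"jaw":10},
    {"offset":[0,0,0],"spin":0,"jaw":8},
    {"offset":[0,0,0],"spin":0,"jaw":6},
    {"offset":[0,0,0],"spin":0,"jaw":6},
    {"offset":[0,0,0],"spin":0,"jaw":6}
  ]
}}

```text
clock: 4.9
eef_pos: [536.8, 210.1, 105.9]
eef_rot: [3.141, 0.0, 2.89]
wrist_force: [0.5, 0.4, 3.4]
finger_gap: 12.8
```

Request:
{"fn": "drive_tool", "kwargs": {
  "rows": [
    {"offset":[0,0,-5],"spin":0,"jaw":6},
    {"offset":[0,0,-10],"spin":0,"jaw":6},
    {"offset":[0,0,-20],"spin":0,"jaw":6},
    {"offset":[0,0,-30],"spin":0,"jaw":6},
    {"offset":[0,0,-40],"spin":0,"jaw":6},
    {"offset":[0,0,-40],"spin":0,"jaw":6},
    {"offset":[0,0,-40],"spin":0,"jaw":6},
    {"offset":[0,0,-25],"spin":0,"jaw":6},
    {"offset":[0,0,-15],"spin":0,"jaw":6},
    {"offset":[0,0,0],"spin":-5.7,"jaw":6},
    {"offset":[0,0,0],"spin":-5.8,"jaw":6},
    {"offset":[0,0,0],"spin":-5.8,"jaw":6},
    {"offset":[0,0,0],"spin":-5.8,"jaw":6}
  ]
}}

```text
clock: 6.2
eef_pos: [536.4, 210.0, 331.4]
eef_rot: [3.142, 0.0, -2.986]
wrist_force: [0.1, 0.2, -0.9]
finger_gap: 12.5
```

Request:
{"fn": "drive_tool", "kwargs": {
  "rows": [
    {"offset":[7,-13,0],"spin":0,"jaw":6},
    {"offset":[13,-26,0],"spin":0,"jaw":6},
    {"offset":[13,-26,0],"spin":0,"jaw":6},
    {"offset":[13,-26,0],"spin":0,"jaw":6},
    {"offset":[13,-26,0],"spin":0,"jaw":6},
    {"offset":[13,-26,0],"spin":0,"jaw":6},
    {"offset":[13,-26,0],"spin":0,"jaw":6},
    {"offset":[13,-26,0],"spin":0,"jaw":6},
    {"offset":[13,-26,0],"spin":0,"jaw":6},
    {"offset":[13,-26,0],"spin":0,"jaw":6},
    {"offset":[13,-26,0],"spin":0,"jaw":6},
    {"offset":[13,-26,0],"spin":0,"jaw":6},
    {"offset":[13,-26,0],"spin":0,"jaw":6},
    {"offset":[13,-26,0],"spin":0,"jaw":6},
    {"offset":[8,-13,0],"spin":0,"jaw":6},
    {"offset":[0,0,0],"spin":0,"jaw":6},
    {"offset":[0,0,0],"spin":0,"jaw":6},
    {"offset":[0,0,0],"spin":0,"jaw":6}
  ]
}}

```text
clock: 8.0
eef_pos: [409.8, -176.9, 330.8]
eef_rot: [-3.142, 0.0, -2.99]
wrist_force: [0.1, 0.7, 0.1]
finger_gap: 12.5
```

Run:
```python
from h import *
s=manip.read_state(); print(s["eef_pos"],np.degrees(s["eef_rot"]),s["joints"],s["finger_gap"])
w=cam("wrist"); np.savez("w2.npz",**w); 
for t in("handle","stand","knob","thimble","spindle","stop"): print(t,[(round(r["p"],2),r["uv"]) for r in finder.find_in("wrist",t)])
cv2.imwrite("pics/w2.png",cv2.resize(w["color"],None,fx=1.5,fy=1.5,interpolation=3))
```

```text
[ 409.81023287 -176.94381431  330.79658561] [-1.79998172e+02  1.00653926e-02 -1.71330320e+02] [-4.89707381e-01  4.26897134e-02  1.75561942e+00  8.15959195e-05
  1.34312364e+00 -2.21183657e+00] 12.467145811388654
handle [(0.95, [253.9, 261.8]), (0.6, [459.9, 161.6]), (0.51, [95.6, 263.6])]
stand [(0.64, [243.7, 331.0])]
knob [(0.31, [366.7, 179.8])]
thimble []
spindle []
stop []
```

View pics/w2.png

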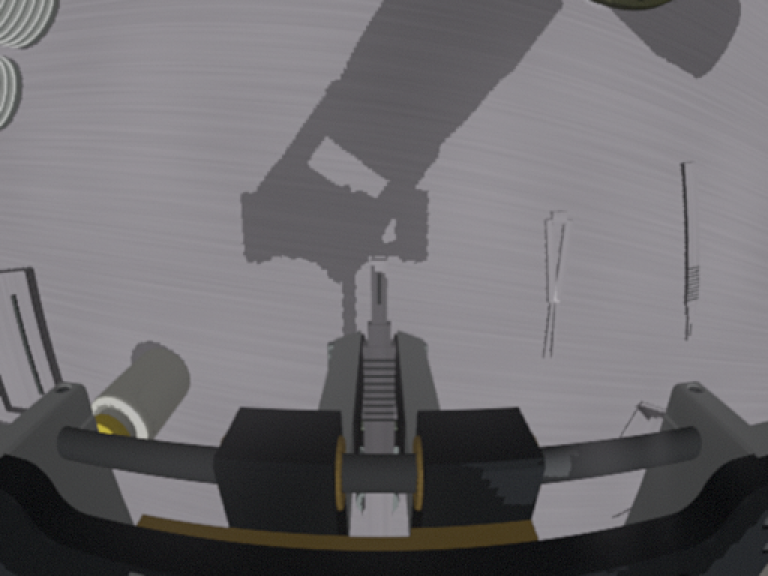

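The view shows the handle straight in the jaws along tool x, nose at about (378,265) in the crop, but the gripper hides the stand. I'll shift so the stand falls beside the fingers.

Request:
{"fn": "drive_tool", "kwargs": {
  "rows": [
    {"offset":[-12,4,0],"spin":0,"jaw":6},
    {"offset":[-24,8.5,0],"spin":0,"jaw":6},
    {"offset":[-30,10.5,0],"spin":0,"jaw":6},
    {"offset":[-30,10.5,0],"spin":0,"jaw":6},
    {"offset":[-30,10.5,0],"spin":0,"jaw":6},
    {"offset":[-24,8.5,0],"spin":0,"jaw":6},
    {"offset":[-15,5,0],"spin":0,"jaw":6},
    {"offset":[-5,2,0],"spin":0,"jaw":6},
    {"offset":[0,0,0],"spin":0,"jaw":6},
    {"offset":[0,0,0],"spin":0,"jaw":6},
    {"offset":[0,0,0],"spin":0,"jaw":6}
  ]
}}

```text
clock: 9.45
eef_pos: [568.5, -93.3, 330.9]
eef_rot: [-3.141, 0.0, -2.99]
wrist_force: [0.6, -0.3, -1.3]
finger_gap: 12.7
```

Run:
```python
from h import *
s=manip.read_state(); print(s["eef_pos"],np.degrees(s["eef_rot"]),s["joints"],s["finger_gap"])
w=cam("wrist"); np.savez("w3.npz",**w); 
P=cloud(w)
for t in("handle","stand","knob","thimble","spindle","stop"): print(t,[(round(r["p"],2),r["uv"],P[int(r["uv"][1]),int(r["uv"][0])].round(1)) for r in finder.find_in("wrist",t)])
cv2.imwrite("pics/w3.png",cv2.resize(w["color"],None,fx=1.5,fy=1.5,interpolation=3))
```

```text
[568.48233046 -93.33416579 330.88894198] [-1.79993391e+02  1.28333784e-02 -1.71338221e+02] [-2.26296266e-01  3.38855634e-01  1.40409436e+00 -2.50374187e-05
  1.39839193e+00 -1.94826485e+00] 12.655974271107754
handle [(0.86, [440.9, 53.9], array([344. , 164.5,   6.9])), (0.84, [255.8, 263.4], array([578.5, -90.3, 254.8])), (0.59, [430.8, 276.8], array([721.1, 265.6,   4.2]))]
stand [(0.62, [210.0, 171.6], array([ 577. , -146.9,   44. ]))]
knob [(0.73, [181.0, 173.9], array([ 547.4, -154. ,  186.5]))]
thimble [(0.71, [184.8, 167.7], array([ 544.6, -154. ,  176.4]))]
spindle [(0.93, [183.4, 167.4], array([ 543.8, -154.1,  180.3])), (0.49, [420.9, 204.1], array([588.7, 188. ,   0.9])), (0.31, [206.4, 167.6], array([ 557.9, -144.5,  107.8]))]
stop [(0.55, [214.6, 184.1], array([ 589.4, -138.5,   57.7]))]
```

View pics/w3.png

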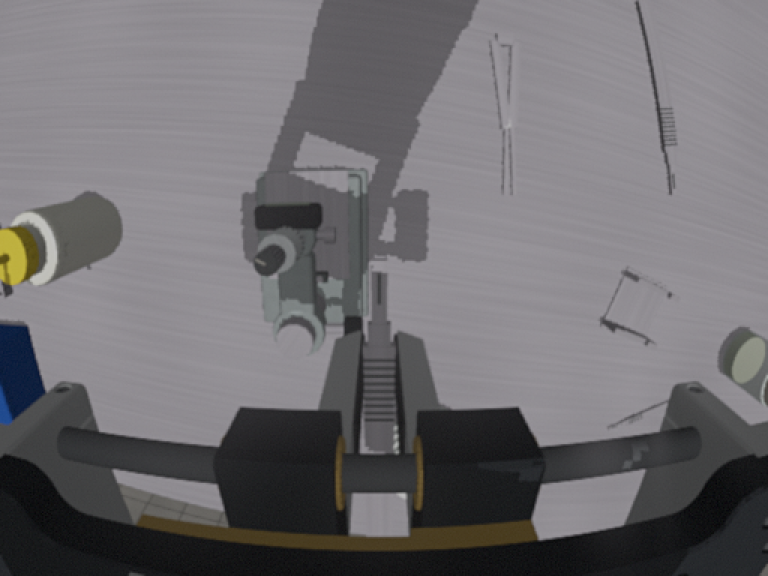

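The stand is now fully visible: knob at about (268,260) in the crop, column top at (298,333), base from (258,172) to (365,320), with the shadow beside it. I fit its pose from depth.

Run:
```python
from h import *
from scipy.optimize import least_squares
w=dict(np.load("w3.npz")); w["n"]="wrist"; P=cloud(w)
v,u=np.mgrid[:384,:512]; R=(u>150)&(u<260)&(v>105)&(v<245)
def circ(q,r):
    f=least_squares(lambda p:np.hypot(q[:,0]-p[0],q[:,1]-p[1])-r,q[:,:2].mean(0),loss="soft_l1"); return f.x,np.abs(f.fun).mean()
q=P[R&(P[...,2]>130)&(P[...,2]<215)&(u<205)]
print("hist",np.histogram(q[:,2],bins=np.arange(130,212,4)))
t=np.percentile(q[:,2],99); top=q[q[:,2]>t-2.5]; print("top z",t,len(top),"minEnc",cv2.minEnclosingCircle(top[:,:2].astype(np.float32)),top.mean(0))
k=q[(q[:,2]>t-20)&(q[:,2]<t-4)]; print("knob side",len(k),circ(k,7))
th=q[(q[:,2]>t-50)&(q[:,2]<t-29)]; print("thimble side",len(th),circ(th,12))
tt=q[(q[:,2]>t-29)&(q[:,2]<t-23)]; print("thimble top",len(tt),np.median(tt[:,2]),cv2.minEnclosingCircle(tt[:,:2].astype(np.float32)))
b=P[R&(P[...,2]>15)&(P[...,2]<140)]; print(np.histogram(b[:,2],bins=np.arange(15,140,5)))
tb=b[(b[:,2]>42)&(b[:,2]<48)]; print("table z",np.median(tb[:,2]),"rect",cv2.minAreaRect(tb[:,:2].astype(np.float32)))
# in stand-guess frame: edges of the table slice
a=np.radians(8.65); d=np.array([np.cos(a),np.sin(a)]); n=np.array([-d[1],d[0]]); o=np.array([547,-155.])
for zlo,zhi in((42,48),(25,42)):
  s=b[(b[:,2]>zlo)&(b[:,2]<zhi)][:,:2]-o; X,Y=s@d,s@n; print(zlo,"X",X.min(),X.max(),"Y",Y.min(),Y.max())
  pts=[]
  for x in np.arange(-45,90,9):
    m=(X>=x)&(X<x+9)
    if m.sum()>3: pts.append((x+4.5,Y[m].min(),Y[m].max(),m.sum()))
  print(np.array(pts).round(1))
  pts=[]
  for y in np.arange(-54,54,9):
    m=(Y>=y)&(Y<y+9)
    if m.sum()>3: pts.append((y+4.5,X[m].min(),X[m].max()))
  print("front", np.array(pts).round(1))
# handle in hand
m=(P[...,2]>240)&(P[...,2]<266)&(u>240)&(u<268)&(v<230)&(v>165); h=P[m]; print("handle",len(h),np.median(h[:,2]),h[h[:,0].argmin()],cv2.fitLine(h[:,:2].astype(np.float32),2,0,.01,.01).ravel())
```

```text
hist (array([ 72,  25,  23,  22,  28,  27,  28, 265,  17,  16,  24,  22,  29,
        57, 196,   0,   0,   0,   0,   0]), array([130, 134, 138, 142, 146, 150, 154, 158, 162, 166, 170, 174, 178,
       182, 186, 190, 194, 198, 202, 206, 210]))
top z 188.07839446941034 212 minEnc ((549.6826782226562, -157.1384735107422), 7.163568496704102) [ 549.64354258 -157.25005905  186.90514459]
knob side 96 (array([ 549.91191539, -157.38959396]), np.float64(0.24395428378613118))
thimble side 139 (array([ 550.54905914, -157.07322796]), np.float64(0.2142108869327325))
thimble top 269 160.98830680047152 ((550.0668334960938, -157.1518096923828), 12.081254959106445)
(array([  15,   13,   16,   14,  178, 3345,  338,   28,   50,    9,    6,
          0,    0,    0,    9,   46,  134,  256, 1240,   68,   59,  475,
        644,   95]), array([ 15,  20,  25,  30,  35,  40,  45,  50,  55,  60,  65,  70,  75,
        80,  85,  90,  95, 100, 105, 110, 115, 120, 125, 130, 135]))
table z 44.116009401747945 rect ((571.8297729492188, -153.36891174316406), (133.42343139648438, 87.7166976928711), 9.026280403137207)
4
[... 819 characters left out ...]
  41.   15. ]
 [-31.5 -47.6  42.1 106. ]
 [-22.5 -47.8  42.1  96. ]
 [-13.5 -46.8  42.1  71. ]
 [ -4.5  13.   42.1  56. ]
 [  4.5 -46.3  42.   58. ]
 [ 13.5 -47.2  41.9  72. ]
 [ 22.5 -47.2  41.9  54. ]
 [ 31.5  32.8  41.7  44. ]
 [ 40.5  32.6  41.7  48. ]
 [ 49.5 -46.6  42.4 100. ]
 [ 58.5 -47.2  42.4 227. ]
 [ 67.5 -46.8  42.4 203. ]
 [ 76.5 -47.2  42.4 188. ]
 [ 85.5 -46.9  42.3 140. ]]
front [[-49.5 -35.4  89.7]
 [-40.5 -37.4  91.7]
 [-31.5  51.3  85.2]
 [  4.5  55.5  83.7]
 [ 13.5  -0.8  92.4]
 [ 22.5  51.4  92.3]
 [ 31.5 -37.1  85.1]
 [ 40.5 -37.1  86. ]]
handle 709 253.23045201787372 [523.57903158 -98.79800411 251.40151076] [ 9.8400021e-01  1.7816731e-01  5.4242871e+02 -9.7163780e+01]
```

Run:
```python
from h import *
w=dict(np.load("w3.npz")); w["n"]="wrist"; P=cloud(w)
v,u=np.mgrid[:384,:512]
T=np.array([568.48,-93.33,330.89]); y=np.radians(-171.338)
tx=np.array([np.cos(y),np.sin(y)]); ty=np.array([np.sin(y),-np.cos(y)])
m=(P[...,2]>235)&(P[...,2]<275)&(u>235)&(u<275)&(v<240)
q=P[m]; X=(q[:,:2]-T[:2])@tx; Y=(q[:,:2]-T[:2])@ty; Z=q[:,2]-T[2]
for a in np.arange(4,54,4):
    k=(X>=a)&(X<a+4)&(abs(Y)<9)
    if k.sum()>2: print(a+2,k.sum(),Y[k].min().round(1),Y[k].max().round(1),((Y[k].min()+Y[k].max())/2).round(2),np.median(Z[k]).round(1))
print("Xmax",X[(abs(Y)<6)].max())
# fingers closed: inner faces lateral check (pixels close to z -30..-97)
g=cv2.cvtColor(w["color"],cv2.COLOR_BGR2GRAY)
for r in(225,235,245): print(r,g[r,222:290])
```

```text
6 156 -7.9 7.8 -0.06 -77.2
10 236 -9.0 9.0 -0.01 -77.1
14 100 -4.4 4.3 -0.05 -77.3
18 114 -4.4 4.3 -0.05 -77.4
22 75 -4.4 4.3 -0.04 -77.9
26 64 -2.6 2.5 -0.04 -77.7
30 68 -2.6 2.5 -0.04 -77.8
34 68 -2.6 2.5 -0.04 -77.6
38 69 -2.5 2.5 -0.03 -77.7
42 74 -2.5 2.5 -0.02 -77.7
46 30 -2.5 2.5 -0.02 -78.8
Xmax 45.21233730911241
225 [143 138 124 111 106  96  86  83  85  83  86  84  83  83  85  84  84  83
  67  43  55 105 134 112  95  93  96  97  95  94  96  94  95  93  93  95
  93  98 119 131  96  49  48  72  85  87  86  85  85  85  85  86  84  85
  89  92 100 108 119 131 140 143 145 143 143 144 142 143]
235 [ 88  86  84  85  85  84  85  84  84  84  85  84  84  83  83  84  84  66
  44  57  89  93  93  93  92  92  94  95  94  95  97  96  95  95  93  94
  92  93  92  94  93  83  54  52  73  84  87  83  83  85  85  84  85  85
  85  86  86  86  86  85  84  97 122 139 142 141 141 141]
245 [ 84  84  83  83  83  82  85  86  83  84  84  83  84  84  84  82  66  41
  34  39  54  62  62  63  63  65  62  65  62  63  61  63  64  63  62  62
  62  62  62  62  59  53  39  37  51  73  85  85  83  85  83  83  83  84
  84  83  86  83  84  84  86  85  84  87 106 131 139 140]
```

Request:
{"fn": "drive_tool", "kwargs": {
  "rows": [
    {"offset":[12,-4,0],"spin":0,"jaw":6},
    {"offset":[24,-9,0],"spin":0,"jaw":6},
    {"offset":[30,-11,0],"spin":0,"jaw":6},
    {"offset":[30,-11,0],"spin":0,"jaw":6},
    {"offset":[30,-11,0],"spin":0,"jaw":6},
    {"offset":[24,-9,0],"spin":0,"jaw":6},
    {"offset":[13,-4.5,0],"spin":0,"jaw":6},
    {"offset":[4.4,-1.2,0],"spin":-0.15,"jaw":6},
    {"offset":[0,0,20],"spin":0,"jaw":6},
    {"offset":[0,0,35],"spin":0,"jaw":6},
    {"offset":[0,0,35],"spin":0,"jaw":6},
    {"offset":[0,0,35],"spin":0,"jaw":6},
    {"offset":[0,0,35],"spin":0,"jaw":6},
    {"offset":[0,0,20],"spin":0,"jaw":6},
    {"offset":[0,0,15],"spin":0,"jaw":6},
    {"offset":[0,0,5],"spin":0,"jaw":6},
    {"offset":[0,0,0],"spin":0,"jaw":6},
    {"offset":[0,0,0],"spin":0,"jaw":6},
    {"offset":[0,0,0],"spin":0,"jaw":6}
  ]
}}

```text
clock: 11.7
eef_pos: [413.0, -178.4, 131.4]
eef_rot: [-3.141, 0.001, -2.987]
wrist_force: [1.0, -0.7, 0.5]
finger_gap: 12.2
```

Run:
```python
from h import *
s=manip.read_state(); print(s["eef_pos"],np.degrees(s["eef_rot"]),s["joints"],s["wrist_force"],s["moment"])
w=cam("wrist"); np.savez("w4.npz",**w); P=cloud(w); v,u=np.mgrid[:384,:512]
T=s["eef_pos"]; y=s["eef_rot"][2]; tx=np.array([np.cos(y),np.sin(y)]); ty=np.array([np.sin(y),-np.cos(y)])
q=P[(u>235)&(u<275)&(v<240)&(P[...,2]>T[2]-90)]; X=(q[:,:2]-T[:2])@tx; Y=(q[:,:2]-T[:2])@ty; Z=q[:,2]-T[2]
for a in np.arange(4,50,6):
    k=(X>=a)&(X<a+6)&(abs(Y)<2); print(a+3,k.sum(),np.median(Z[k]).round(2))
c=cam("scene"); x,yy=map(int,proj(c,[530,-158,60])); 
cv2.imwrite("pics/s2.png",cv2.resize(c["color"][yy-70:yy+60,x-70:x+90],None,fx=4.5,fy=4.5,interpolation=3)); print(x,yy)
```

```text
[ 413.03354734 -178.40016084  131.42640968] [-1.79950916e+02  6.40315236e-02 -1.71140913e+02] [-4.89155998e-01  3.16743536e-01  1.95363306e+00 -1.88719088e-05
  8.69808000e-01 -2.21455992e+00] [ 0.97346978 -0.69183396  0.53141032] [0.02057759 0.08100272 0.02436532]
7 51 -76.9
13 67 -77.27
19 71 -77.51
25 69 -77.8
31 70 -77.65
37 71 -77.6
43 76 -77.84
49 0 nan
224 178
  return _methods._mean(a, axis=axis, dtype=dtype,
  ret = ret.dtype.type(ret / rcount)
```

View pics/s2.png

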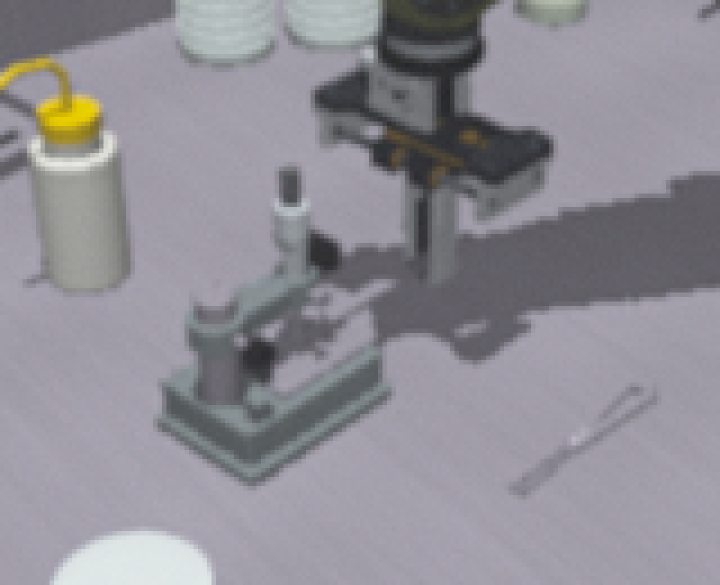

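The crop shows the handle reaching over the table (butt near (325,325)), in line with the head. Now I lower until it is almost flat on the table, watching the force.

Request:
{"fn": "drive_tool", "kwargs": {
  "rows": [
    {"offset":[0,0,1],"spin":0,"jaw":6},
    {"offset":[0,0,1],"spin":0,"jaw":6},
    {"offset":[0,0,0.8],"spin":0,"jaw":6},
    {"offset":[0,0,0],"spin":0,"jaw":6},
    {"offset":[0,0,0],"spin":0,"jaw":6}
  ]
}}

```text
clock: 12.3
eef_pos: [412.6, -178.3, 127.8]
eef_rot: [3.142, -0.0, -2.987]
wrist_force: [0.4, 0.0, -0.5]
finger_gap: 12.7
```

Request:
{"fn": "drive_tool", "kwargs": {
  "rows": [
    {"offset":[0,0,0.7],"spin":0,"jaw":6},
    {"offset":[0,0,0.5],"spin":0,"jaw":6},
    {"offset":[0,0,0],"spin":0,"jaw":6},
    {"offset":[0,0,0],"spin":0,"jaw":6}
  ]
}}

```text
clock: 12.7
eef_pos: [412.6, -178.3, 126.6]
eef_rot: [3.142, -0.0, -2.987]
wrist_force: [-0.1, -0.4, -0.7]
finger_gap: 12.7
```

Run:
```python
from h import *
s=manip.read_state(); print(s["eef_pos"],s["wrist_force"],s["moment"])
w=cam("wrist"); P=cloud(w); v,u=np.mgrid[:384,:512]
T=s["eef_pos"]; y=s["eef_rot"][2]; tx=np.array([np.cos(y),np.sin(y)]); ty=np.array([np.sin(y),-np.cos(y)])
q=P[(u>235)&(u<275)&(v<240)&(P[...,2]>T[2]-90)]; X=(q[:,:2]-T[:2])@tx; Y=(q[:,:2]-T[:2])@ty; Z=q[:,2]-T[2]
for a in np.arange(4,46,6):
    k=(X>=a)&(X<a+6)&(abs(Y)<2); print(a+3,k.sum(),np.median(Z[k]).round(2))
```

```text
[ 412.62251669 -178.31158454  126.62697493] [-0.11883338 -0.40441047 -0.7006401 ] [ 0.06496359  0.02698156 -0.029724  ]
7 43 -76.84
13 57 -77.14
19 67 -77.35
25 78 -77.64
31 80 -77.69
37 86 -77.8
43 79 -77.84
```

Request:
{"fn": "drive_tool", "kwargs": {
  "rows": [
    {"offset":[-4,0,0],"spin":0,"jaw":6},
    {"offset":[-8,0,0],"spin":0,"jaw":6},
    {"offset":[-10,0,0],"spin":0,"jaw":6},
    {"offset":[-10,0,0],"spin":0,"jaw":6},
    {"offset":[-10,0,0],"spin":0,"jaw":6},
    {"offset":[-10,0,0],"spin":0,"jaw":6},
    {"offset":[-6,0,0],"spin":0,"jaw":6},
    {"offset":[-3,0,0],"spin":0,"jaw":6},
    {"offset":[0,0,0],"spin":0,"jaw":6},
    {"offset":[0,0,0],"spin":0,"jaw":6}
  ],
  "force": 12
}}

```text
clock: 13.75
eef_pos: [472.7, -169.0, 126.6]
eef_rot: [3.141, -0.0, -2.987]
wrist_force: [-0.3, -0.4, 0.3]
finger_gap: 13.1
```

Request:
{"fn": "drive_tool", "kwargs": {
  "rows": [
    {"offset":[-1,0,0.3],"spin":0,"jaw":6},
    {"offset":[-1,0,0.3],"spin":0,"jaw":6},
    {"offset":[-1,0,0],"spin":0,"jaw":6},
    {"offset":[0,0,0],"spin":0,"jaw":6}
  ]
}}

```text
clock: 14.15
eef_pos: [476.0, -168.5, 126.1]
eef_rot: [-3.141, 0.0, -2.987]
wrist_force: [0.2, 0.3, 0.4]
finger_gap: 12.8
```

Request:
{"fn": "drive_tool", "kwargs": {
  "rows": [
    {"offset":[-1,0,0],"spin":0,"jaw":6},
    {"offset":[-1,0,0],"spin":0,"jaw":6},
    {"offset":[0,0,0],"spin":0,"jaw":6}
  ]
}}

```text
clock: 14.45
eef_pos: [478.0, -168.1, 126.1]
eef_rot: [-3.142, 0.0, -2.987]
wrist_force: [0.8, -0.0, 0.2]
finger_gap: 12.7
```

Request:
{"fn": "drive_tool", "kwargs": {
  "rows": [
    {"offset":[-1,0,0],"spin":0,"jaw":6},
    {"offset":[0,0,0],"spin":0,"jaw":6}
  ]
}}

```text
clock: 14.65
eef_pos: [478.9, -168.0, 126.1]
eef_rot: [-3.142, 0.0, -2.987]
wrist_force: [0.1, -0.0, 0.5]
finger_gap: 12.6
```

Request:
{"fn": "drive_tool", "kwargs": {
  "rows": [
    {"offset":[-0.8,0,0],"spin":0,"jaw":6},
    {"offset":[0,0,0],"spin":0,"jaw":6}
  ]
}}

```text
clock: 14.85
eef_pos: [479.7, -167.9, 126.1]
eef_rot: [-3.142, 0.0, -2.987]
wrist_force: [-0.8, 0.6, 1.5]
finger_gap: 12.7
```

Request:
{"fn": "drive_tool", "kwargs": {
  "rows": [
    {"offset":[-0.8,0,0],"spin":0,"jaw":6},
    {"offset":[0,0,0],"spin":0,"jaw":6}
  ]
}}

```text
clock: 15.05
eef_pos: [480.1, -167.8, 126.0]
eef_rot: [3.141, -0.001, -2.987]
wrist_force: [-4.5, -1.8, 2.9]
finger_gap: 12.8
```

Request:
{"fn": "drive_tool", "kwargs": {
  "rows": [
    {"offset":[0,0,0.3],"spin":0,"jaw":6},
    {"offset":[0,0,0],"spin":0,"jaw":12},
    {"offset":[0,0,0],"spin":0,"jaw":14},
    {"offset":[0,0,0],"spin":0,"jaw":18},
    {"offset":[0,0,0],"spin":0,"jaw":24},
    {"offset":[0,0,0],"spin":0,"jaw":30},
    {"offset":[0,0,0],"spin":0,"jaw":30},
    {"offset":[0,0,0],"spin":0,"jaw":30}
  ]
}}

```text
clock: 15.85
eef_pos: [480.4, -167.8, 125.7]
eef_rot: [-3.142, 0.0, -2.987]
wrist_force: [0.8, 0.2, -0.7]
finger_gap: 29.9
```

Run:
```python
from h import *
s=manip.read_state(); print(s["eef_pos"],s["wrist_force"],s["finger_gap"],s["joints"])
w=cam("wrist"); P=cloud(w); v,u=np.mgrid[:384,:512]
T=s["eef_pos"]; y=s["eef_rot"][2]; tx=np.array([np.cos(y),np.sin(y)]); ty=np.array([np.sin(y),-np.cos(y)])
q=P[(u>235)&(u<275)&(v<240)&(P[...,2]>T[2]-90)]; X=(q[:,:2]-T[:2])@tx; Y=(q[:,:2]-T[:2])@ty; Z=q[:,2]-T[2]
for a in np.arange(4,46,6):
    k=(X>=a)&(X<a+6)&(abs(Y)<9); print(a+3,k.sum(),(Y[k].min()+Y[k].max())/2,np.median(Z[k]).round(2))
print(X[abs(Y)<6].max())
```

```text
[ 480.42927085 -167.76521602  125.7444738 ] [ 0.82972662  0.22981411 -0.66000108] 29.85031966257458 [-4.07944012e-01  4.35678791e-01  1.79485236e+00 -6.16468925e-06
  9.10997768e-01 -2.13320232e+00]
7 153 -0.004746512279723891 -76.48
13 190 -0.006847976278903101 -77.0
19 162 0.006693010458933113 -77.2
25 98 -0.0019280514915132052 -77.49
31 105 0.005860976529611817 -77.62
37 103 0.006209693198083066 -77.46
43 113 0.2927964370806555 -77.81
81.72786418132594
```

Handle is home: contact force about 4.5 N at the stop, axis aligned to the tool within 0.1 mm, resting on the table. Next, up and over the knob.

Request:
{"fn": "drive_tool", "kwargs": {
  "rows": [
    {"offset":[0,0,-10],"spin":0,"jaw":30},
    {"offset":[0,0,-25],"spin":0,"jaw":30},
    {"offset":[0,0,-40],"spin":0,"jaw":40},
    {"offset":[0,0,-40],"spin":0,"jaw":40},
    {"offset":[0,0,-40],"spin":0,"jaw":40},
    {"offset":[0,0,-40],"spin":0,"jaw":40},
    {"offset":[0,0,-20],"spin":0,"jaw":40},
    {"offset":[-20,0,0],"spin":0,"jaw":40},
    {"offset":[-30,0,0],"spin":0,"jaw":40},
    {"offset":[-20,0,0],"spin":0,"jaw":40},
    {"offset":[0,0,0],"spin":-8,"jaw":40},
    {"offset":[0,0,0],"spin":-8,"jaw":40},
    {"offset":[0,0,0],"spin":-8,"jaw":40},
    {"offset":[0,0,0],"spin":0,"jaw":40},
    {"offset":[0,0,0],"spin":0,"jaw":40}
  ]
}}

```text
clock: 17.4
eef_pos: [549.5, -157.0, 341.3]
eef_rot: [-3.141, 0.0, -2.573]
wrist_force: [0.3, -0.1, -0.6]
finger_gap: 39.8
```

Run:
```python
from h import *
s=manip.read_state(); T=s["eef_pos"]; print(T,np.degrees(s["eef_rot"]),s["joints"],s["wrist_force"],s["moment"])
w=cam("wrist"); np.savez("w5.npz",**w); P=cloud(w); v,u=np.mgrid[:384,:512]
m=(np.hypot(P[...,0]-550,P[...,1]+157.2)<20)&(P[...,2]>150)&(P[...,2]<210); q=P[m]; print(len(q))
if len(q)>30:
  t=np.percentile(q[:,2],99); print(t,np.histogram(q[:,2],bins=np.arange(150,200,3)),cv2.minEnclosingCircle(q[q[:,2]>t-2.5][:,:2].astype(np.float32)))
for n in("wrist","top","scene"):
    if n!="wrist": eyes.camera(n)
    print(n,[(round(r["p"],2),r["uv"]) for r in finder.find_in(n,"handle")])
cv2.imwrite("pics/w5.png",cv2.resize(w["color"],None,fx=1.5,fy=1.5,interpolation=3))
```

```text
[ 549.45263783 -156.97163508  341.25607548] [-1.79979977e+02  1.38914198e-02 -1.47394934e+02] [-3.42360987e-01  3.21945157e-01  1.40251946e+00 -2.27347971e-05
  1.41670329e+00 -2.48221954e+00] [ 0.34008098 -0.07467655 -0.60476709] [0.04485841 0.04758139 0.01677707]
614
188.08926626054176 (array([ 17,  18,  22, 228,  16,   8,  17,  16,  18,  15,  17,  33, 189,
         0,   0,   0]), array([150, 153, 156, 159, 162, 165, 168, 171, 174, 177, 180, 183, 186,
       189, 192, 195, 198])) ((550.1107177734375, -157.6444854736328), 7.052538871765137)
wrist [(0.98, [469.6, 172.1]), (0.61, [272.7, 129.0])]
top [(0.62, [200.9, 259.7]), (0.48, [120.6, 159.4])]
scene [(0.59, [228.2, 180.1]), (0.52, [337.0, 220.8])]
```

View pics/w5.png

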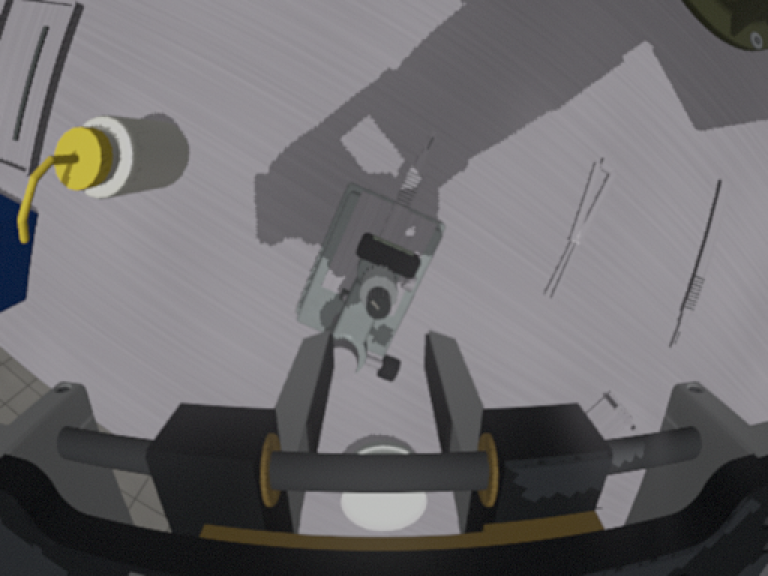

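The crop shows the handle lying square on the table with its nose out of the front at about (430,140), and the knob at about (378,302), between the open fingers' planes. Descend and grip.

Request:
{"fn": "drive_tool", "kwargs": {
  "rows": [
    {"offset":[-0.3,-0.7,10],"spin":0,"jaw":40},
    {"offset":[0,0,20],"spin":0,"jaw":40},
    {"offset":[0,0,20],"spin":0,"jaw":40},
    {"offset":[0,0,15],"spin":0,"jaw":35},
    {"offset":[0,0,8],"spin":0,"jaw":30},
    {"offset":[0,0,5],"spin":0,"jaw":25},
    {"offset":[0,0,0.5],"spin":0,"jaw":22},
    {"offset":[0,0,0],"spin":0,"jaw":20}
  ],
  "force": 20
}}

```text
clock: 18.5
eef_pos: [550.3, -157.5, 262.7]
eef_rot: [-3.141, 0.0, -2.568]
wrist_force: [0.9, -0.8, 0.2]
finger_gap: 20.6
```

Request:
{"fn": "drive_tool", "kwargs": {
  "rows": [
    {"offset":[0,0,0],"spin":0,"jaw":17},
    {"offset":[0,0,0],"spin":0,"jaw":15},
    {"offset":[0,0,0],"spin":0,"jaw":13},
    {"offset":[0,0,0],"spin":0,"jaw":10},
    {"offset":[0,0,0],"spin":0,"jaw":8},
    {"offset":[0,0,0],"spin":0,"jaw":8}
  ]
}}

```text
clock: 19.1
eef_pos: [550.3, -157.4, 262.6]
eef_rot: [-3.141, 0.0, -2.568]
wrist_force: [-1.0, 1.5, 4.9]
finger_gap: 13.6
```

```bash
cat > st.py <<'E'
from h import *
L=[]
for i in range(1): s=manip.read_state()
print(s["clock"],s["eef_pos"].round(2),"yaw",np.degrees(s["eef_rot"][2]).round(2),"F",s["wrist_force"].round(2),"M",s["moment"].round(3),"gap",round(s["finger_gap"],2),"eff",s["effort"].round(3),"j6",s["joints"][5].round(3))
E
python3 st.py
```

```text
19.1 [ 550.28 -157.41  262.56] yaw -147.15 F [-1.04  1.49  4.87] M [0.298 0.214 0.039] gap 13.59 eff [-4.8000e-01 -5.4596e+01 -3.3061e+01 -2.7700e-01 -2.7500e-01 -2.0000e-03] j6 -2.487
```

Request:
{"fn": "drive_tool", "kwargs": {
  "rows": [
    {"offset":[0,0,0.1],"spin":4,"jaw":8},
    {"offset":[0,0,0.14],"spin":5,"jaw":8},
    {"offset":[0,0,0.14],"spin":5,"jaw":8},
    {"offset":[0,0,0.14],"spin":5,"jaw":8},
    {"offset":[0,0,0.14],"spin":5,"jaw":8},
    {"offset":[0,0,0.14],"spin":5,"jaw":8}
  ]
}}

```text
clock: 19.7
eef_pos: [550.3, -157.5, 261.8]
eef_rot: [-3.141, 0.001, -3.078]
wrist_force: [-1.1, 0.6, 4.9]
finger_gap: 13.0
```

```bash
python3 st.py
```

```text
19.7 [ 550.29 -157.48  261.76] yaw -176.36 F [-1.14  0.57  4.85] M [0.097 0.084 0.016] gap 13.04 eff [ -0.236 -54.59  -32.858  -0.119  -0.126  -1.807] j6 -1.977
```

Request:
{"fn": "drive_tool", "kwargs": {
  "rows": [
    {"offset":[0,0,0.14],"spin":5,"jaw":8},
    {"offset":[0,0,0.14],"spin":5,"jaw":8},
    {"offset":[0,0,0.14],"spin":5,"jaw":8},
    {"offset":[0,0,0.14],"spin":5,"jaw":8},
    {"offset":[0,0,0.14],"spin":5,"jaw":8},
    {"offset":[0,0,0.14],"spin":5,"jaw":8}
  ]
}}

```text
clock: 20.3
eef_pos: [550.3, -157.5, 260.9]
eef_rot: [-3.141, 0.001, 2.682]
wrist_force: [-0.3, 0.6, 3.8]
finger_gap: 13.6
```

```bash
python3 st.py
```

```text
20.3 [ 550.29 -157.53  260.93] yaw 153.64 F [-0.29  0.58  3.79] M [0.042 0.129 0.071] gap 13.55 eff [  0.09  -54.578 -32.794   0.077  -0.105  -1.807] j6 -1.453
```

Request:
{"fn": "drive_tool", "kwargs": {
  "rows": [
    {"offset":[0,0,0.14],"spin":5,"jaw":8},
    {"offset":[0,0,0.14],"spin":5,"jaw":8},
    {"offset":[0,0,0.14],"spin":5,"jaw":8},
    {"offset":[0,0,0.14],"spin":5,"jaw":8},
    {"offset":[0,0,0.14],"spin":5,"jaw":8},
    {"offset":[0,0,0.14],"spin":5,"jaw":8},
    {"offset":[0,0,0.14],"spin":5,"jaw":8},
    {"offset":[0,0,0.14],"spin":5,"jaw":8}
  ]
}}

```text
clock: 21.1
eef_pos: [550.2, -157.6, 259.8]
eef_rot: [3.141, 0.001, 1.983]
wrist_force: [-0.9, -0.9, 4.5]
finger_gap: 13.7
```

Request:
{"fn": "drive_tool", "kwargs": {
  "rows": [
    {"offset":[0,0,0.14],"spin":5,"jaw":8},
    {"offset":[0,0,0.14],"spin":5,"jaw":8},
    {"offset":[0,0,0.14],"spin":5,"jaw":8}
  ]
}}

```text
clock: 21.4
eef_pos: [550.2, -157.6, 259.4]
eef_rot: [3.141, 0.001, 1.722]
wrist_force: [-1.8, -1.0, 4.7]
finger_gap: 13.5
```

Request:
{"fn": "drive_tool", "kwargs": {
  "rows": [
    {"offset":[0,0,0.14],"spin":5,"jaw":8},
    {"offset":[0,0,0.14],"spin":5,"jaw":8},
    {"offset":[0,0,0.14],"spin":5,"jaw":8}
  ]
}}

```text
clock: 21.7
eef_pos: [550.2, -157.6, 259.0]
eef_rot: [3.141, 0.0, 1.46]
wrist_force: [-1.6, -1.1, 4.5]
finger_gap: 13.5
```

```bash
python3 st.py
```

```text
21.7 [ 550.16 -157.63  258.98] yaw 83.64 F [-1.65 -1.06  4.53] M [-0.172  0.452 -0.022] gap 13.47 eff [  0.479 -54.376 -33.018   0.338  -0.474  -1.807] j6 -0.232
```

Request:
{"fn": "drive_tool", "kwargs": {
  "rows": [
    {"offset":[0,0,0.14],"spin":5,"jaw":8},
    {"offset":[0,0,0.14],"spin":5,"jaw":8},
    {"offset":[0,0,0.14],"spin":5,"jaw":8}
  ]
}}

```text
clock: 22.0
eef_pos: [550.2, -157.6, 258.7]
eef_rot: [3.141, 0.0, 1.198]
wrist_force: [-2.5, 0.3, 7.1]
finger_gap: 13.4
```

Request:
{"fn": "drive_tool", "kwargs": {
  "rows": [
    {"offset":[0,0,0.14],"spin":5,"jaw":8},
    {"offset":[0,0,0.14],"spin":5,"jaw":8},
    {"offset":[0,0,0.14],"spin":5,"jaw":8}
  ]
}}

```text
clock: 22.3
eef_pos: [550.2, -157.6, 258.5]
eef_rot: [3.141, 0.0, 0.936]
wrist_force: [-3.1, 0.4, 8.3]
finger_gap: 13.4
```

```bash
python3 st.py
python3 - <<'E'
from h import *
w=cam("wrist"); np.savez("w6.npz",**w); P=cloud(w); q=P[(np.hypot(P[...,0]-550,P[...,1]+157.3)<13)&(P[...,2]>140)&(P[...,2]<210)]
print(len(q),np.histogram(q[:,2],bins=np.arange(140,200,3)))
c=cam("scene"); P=cloud(c); q=P[(np.hypot(P[...,0]-550,P[...,1]+157.3)<16)&(P[...,2]>120)&(P[...,2]<200)]
print(len(q),np.histogram(q[:,2],bins=np.arange(120,200,3)))
E
```

```text
22.3 [ 550.23 -157.62  258.51] yaw 53.64 F [-3.13  0.4   8.33] M [-0.001  0.789  0.096] gap 13.36 eff [  0.315 -52.286 -31.985   0.291  -0.846  -1.777] j6 0.292
1589 (array([ 47,  41,  43,  50,  44, 252,   9,  47,  55,  57,  56,  59,  54,
       114, 384,  26,  17,  19,  48]), array([140, 143, 146, 149, 152, 155, 158, 161, 164, 167, 170, 173, 176,
       179, 182, 185, 188, 191, 194, 197]))
182 (array([ 8,  6,  6, 10,  5,  5,  7,  8,  8,  7,  6,  6,  9,  7,  5,  9,  7,
        8,  6, 10,  6, 12,  4,  6,  4,  3]), array([120, 123, 126, 129, 132, 135, 138, 141, 144, 147, 150, 153, 156,
       159, 162, 165, 168, 171, 174, 177, 180, 183, 186, 189, 192, 195,
       198]))
```

Run:
```python
from h import *
def m(w,tag):
    w["n"]="wrist"; P=cloud(w); r=np.hypot(P[...,0]-550.1,P[...,1]+157.4); z=P[...,2]
    h,e=np.histogram(z[(r<12.5)&(z>150)&(z<166)],bins=np.arange(150,166,.5)); 
    a=z[(r>7.5)&(r<11.5)&(abs(z-e[h.argmax()])<1.2)]; 
    k=z[(r<6)&(z>178)&(z<190)]; hh,ee=np.histogram(k,bins=np.arange(178,190,.5)); kk=k[abs(k-ee[hh.argmax()]-.25)<1.2]
    print(tag,"thimble top",np.median(a),len(a),"knob top",np.median(kk),len(kk))
for n in("w3","w5","w6"): m(dict(np.load(n+".npz")),n)
c=cam("wrist"); m(c,"now"); s=manip.read_state(); print(s["wrist_force"],s["eef_pos"])
```

```text
w3 thimble top 160.8660563985418 172 knob top 186.83342453154097 150
w5 thimble top 161.0450915915955 180 knob top 187.0396347840403 147
w6 thimble top 156.884098906713 136 knob top 182.87743410670663 264
now thimble top 156.79835273608177 142 knob top 182.9077832978418 267
[-2.98058505  0.51785471  8.67813023] [ 550.21425952 -157.62679441  258.52846435]
```

Request:
{"fn": "drive_tool", "kwargs": {
  "rows": [
    {"offset":[0,0,-0.1],"spin":5,"jaw":8},
    {"offset":[0,0,-0.1],"spin":5,"jaw":8},
    {"offset":[0,0,-0.1],"spin":5,"jaw":8},
    {"offset":[0,0,0],"spin":0,"jaw":8}
  ]
}}

```text
clock: 22.85
eef_pos: [550.2, -157.6, 258.6]
eef_rot: [3.141, 0.0, 0.675]
wrist_force: [-3.0, -0.6, 7.0]
finger_gap: 13.3
```

```bash
cat > kn.py <<'E'
from h import *
def m(w,tag):
    P=cloud(w); r=np.hypot(P[...,0]-550.1,P[...,1]+157.4); z=P[...,2]
    h,e=np.histogram(z[(r<12.5)&(z>150)&(z<166)],bins=np.arange(150,166,.5)); 
    a=z[(r>7.5)&(r<11.5)&(abs(z-e[h.argmax()])<1.2)]; 
    k=z[(r<6)&(z>178)&(z<190)]; hh,ee=np.histogram(k,bins=np.arange(178,190,.5)); kk=k[abs(k-ee[hh.argmax()]-.25)<1.2]
    print(tag,"thimble top",np.median(a),len(a),"knob top",np.median(kk),len(kk))
if __name__=="__main__":
    m(cam("wrist"),"now")
E
python3 st.py; python3 kn.py
```

```text
22.85 [ 550.15 -157.56  258.58] yaw 38.67 F [-2.96 -0.63  7.02] M [0.051 0.692 0.03 ] gap 13.27 eff [  0.289 -53.695 -32.881   0.232  -0.77    1.458] j6 0.553
now thimble top 156.921862037533 132 knob top 182.90744442406506 266
```

Slip is confirmed: the knob height stayed the same over the last 15°. Total turn is 174°, and a drop of about 4.05 mm accounts for ~146°, so the ratchet slipped about 28°. Releasing.

Request:
{"fn": "drive_tool", "kwargs": {
  "rows": [
    {"offset":[0,0,0],"spin":0,"jaw":13},
    {"offset":[0,0,0],"spin":0,"jaw":16},
    {"offset":[0,0,0],"spin":0,"jaw":24},
    {"offset":[0,0,0],"spin":0,"jaw":34},
    {"offset":[0,0,0],"spin":0,"jaw":40},
    {"offset":[0,0,-10],"spin":0,"jaw":40},
    {"offset":[0,0,-25],"spin":0,"jaw":40},
    {"offset":[0,0,-35],"spin":0,"jaw":40},
    {"offset":[0,0,-35],"spin":0,"jaw":40},
    {"offset":[0,0,-25],"spin":0,"jaw":40},
    {"offset":[0,0,0],"spin":0,"jaw":40},
    {"offset":[0,0,0],"spin":0,"jaw":40}
  ]
}}

```text
clock: 24.1
eef_pos: [550.1, -157.4, 388.4]
eef_rot: [3.141, -0.0, 0.678]
wrist_force: [-0.3, 0.7, 0.1]
finger_gap: 40.1
```

```bash
python3 st.py
python3 - <<'E'
from h import *
from kn import m
w=cam("wrist"); m(w,"wrist"); c=cam("scene"); np.savez("w7.npz",**w)
x,y=map(int,proj(c,[550,-158,60])); a=cv2.resize(c["color"][y-60:y+50,x-40:x+60],None,fx=5,fy=5,interpolation=3)
b=cv2.resize(w["color"],(512,384))[:, :300]; 
H=max(a.shape[0],b.shape[0]); p=np.zeros((H,a.shape[1]+b.shape[1],3),np.uint8); p[:a.shape[0],:a.shape[1]]=a; p[:b.shape[0],a.shape[1]:]=b
cv2.imwrite("pics/f.png",p)
P=cloud(w); d=np.array([.9882,.1530]); n=np.array([-.1530,.9882]); X=(P[...,:2]-[550,-157.3])@d; Y=(P[...,:2]-[550,-157.3])@n
for lo in(-114,-104,-94,-80,-70,-60,-50):
    k=(X>lo)&(X<lo+8)&(abs(Y)<12)&(P[...,2]>38)&(P[...,2]<56)
    if k.sum()>4: print(lo+4,k.sum(),(Y[k].min()+Y[k].max())/2,np.ptp(Y[k]),np.median(P[k][:,2]))
k=(X<-50)&(X>-130)&(abs(Y)<12)&(P[...,2]>38)&(P[...,2]<56)
if k.any(): print("nose X",X[k].min())
E
```

```text
24.1 [ 550.11 -157.4   388.39] yaw 38.85 F [-0.26  0.69  0.15] M [-0.033  0.162 -0.007] gap 40.12 eff [ 4.2000e-02 -5.7756e+01 -3.9335e+01  7.6000e-02  1.3600e-01  0.0000e+00] j6 0.55
wrist thimble top 157.01322164989227 124 knob top 182.89768922620203 96
-100 18 0.25928216764902157 5.955416440099025 47.922315892377085
-90 27 0.20078044656840177 8.914369702629921 48.43836564402235
-76 43 0.2885310222290305 12.852454066653866 49.37313352002069
-66 45 0.21986194403039772 12.867570335931413 49.23069277439519
-56 48 0.3028690125501581 12.89095160938663 49.46942657603455
-46 17 -0.15884037875082768 12.831451771344732 49.70141147691572
nose X -103.51687058765899
```

View pics/f.png

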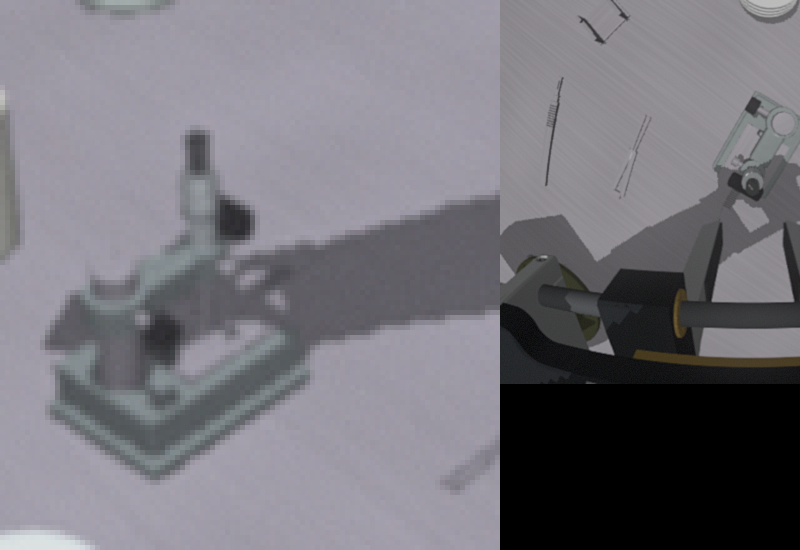

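The left crop shows the handle under the lowered spindle. The gripper is clear above and the bystanders haven't moved. In depth, the shank lies 0.2–0.3 mm off the middle along its whole length (square) and flat, and the knob stays 4.1 mm down. Handing in.

```bash
python3 -c "
from cell import manip; print(manip.sign_off())"
```

```text
the job is handed in; nothing more can be done
None
```

The middle-sized handle from the rest is clamped in the bench micrometer. I handed the job in at about 24 s, with the gripper open and well above the stand.

- **Placing:** I pushed the butt home against the back stop until about 4.5 N showed at the wrist. The last depth check had the handle flat on the table, 0.2–0.3 mm off the middle and square to the stop. The butt under the arm can't be seen, so "home" rests on that contact force and on the nose being where it should be at release. In the final view a finger hid the nose tip.
- **Clamping:** I turned the knob about 174° clockwise, following it down. It dropped about 4.1 mm (142–149° of turn), then stayed at the same height over the last 15°. That makes the ratchet slip about 25–32°, inferred from the knob's height to within a few degrees. The knob still read 4.1 mm down after I let go.
- **Force:** The gripper pressed the knob down with 4–5 N while turning, rising briefly to about 8.7 N on contact. I eased that to 7 N before letting go.
- **Other things:** The arm went nowhere near the other things on the bench. They looked undisturbed in the pictures, but I did not measure them again.

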